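Free a glued-up grip blank from a ratchet bar clamp

ROBOT

A 7-joint arm with a two-finger parallel gripper is mounted at the origin on the work surface. World frame = base frame: x ahead of the robot, y to its left, z up, the work surface at z = 0. Lengths are in m, angles in rad, forces in N, time in s.
With the tool pointing down it reaches from about 0.425 to 0.975 m from the base axis. Payload 16.7 kg.
Tool frame: the origin (TCP) lies midway between the tips of the shut fingers; the grasp point (between the pads) lies 19 mm behind it; z points along the fingers, y is the line along which they close (so a half turn about z gives the same grasp; the last joint's range is limited). The gripper opens to 85 mm and grips with 20 to 120 N. Pads are 22 mm wide; open, the fingers measure 114 mm over their backs; the gripper's body (76 mm by 85 mm) begins 54 mm behind the grasp point. The pads swing forward as they close: fully open they stand 13 mm farther back than shut.
Start: joints at [-1.294, 0.426, 0.074, 1.606, -0.034, 1.111, -0.067], TCP at [0.279, 0.615, 0.231] pointing down, gripper open.
Joint ranges: [-2.85, 2.85], [-0.5, 2.14], [-1.23, 1.37], [0.21, 2.46], [-1.02, 4.16], [0.16, 2.05], [-2.73, 2.73]. Speed limits (rad/s): [1.89, 1.89, 2.39, 2.39, 3.01, 3.01, 3.01].

INTERFACE

Orientations are given as [roll, pitch, yaw] about the fixed x, y, z axes, in that order (R = Rz(yaw) Ry(pitch) Rx(roll)).
In Python, from workcell import r gives the robot as it stands.
- The arm moves only by the tool move_arm, never from a script. Its argument "targets" is a list of rows, each an object of numbers: "tx", "ty", "tz": the shift along the tool's x, y, z in cm; "wx", "wy", "wz": the turn, a rotation vector about the tool's x, y, z in rad. A call has exactly 10 rows; each row shifts and turns the commanded pose from where the row before left it, along the tool's axes as they then stand; what a row does not reach is not made up. A row lasts 1/12 s, in which the tool goes at most 41.7 mm and 7.16 degrees, less where a joint would pass 70% of its speed; a pose out of reach is approached as far as the arm can. A call is refused whole if a number of a shift passes 4.17 or a number of a turn 0.125, either way. A call with a gripper value outside its range is refused whole. "hand" is the finger opening in cm, from 0 to 8.54, set as the call begins (left out, the last holds). The fingers move at their own pace and stop on an object; "grip_force" is the grip in N (left out, the last holds). Time passes only in rows, so rows that do not move let the fingers close, or fill a call up. It gives the time, the measured TCP pose, the force, the opening and the grip force at its end, in the units of the state.
- r.sense(): the state, without advancing time (a new reading comes with each control period).
- r.get_image(name): name is "scene" or "top" or "wrist"; returns a dict with "image" (400x640x3 uint8, red, green, blue), "camera_matrix" (3x3 intrinsics, pixels), "rvec" (rotation vector, rad) and "tvec" (3), from world to camera coordinates, as OpenCV has them. Camera axes: x right, y down, z forward; pixel columns grow to the right and rows downward; lengths in m; the calibration is good to about 2 mm. A picture is of the moment at which its call begins. There is no depth.
- r.finish_job(): hands the job in; it is judged then, once.
The state is a dict: "clock": time; "joint_positions": joint angles; "joint_vel": joint speeds; "joint_efforts": joint torques, N m; "tcp_pos": TCP position; "ee_rot": TCP orientation; "wrist_force": force on the tool from outside, world axes, zero at the start; "ft_torque": the same for the moment, N m; "gripper_width": opening from 0.0 (shut) to 1.0 (fully open); "grasp_force": force on a finger pad.
Only numpy, scipy, OpenCV 4.12 (cv2) and the standard library are available. Lean on these libraries where they do the work, as an engineer would, in place of code of your own. Each camera call takes 0.05 s, during which the arm holds its last target. There are 200 camera calls.

TASK

The glue has set: throw the ratchet pawl's lever right back until it rests on its stop by itself, so that the nose is out of the teeth, and then push the clamp bar fully back by its upright post. Then lift the wooden blank out and stand it upright, on the same base, flat on the floor of the plywood tray, setting it down rather than dropping it. Leave the clamp open like that, and leave the cups, the foam roll and the putty tub where they are.

Things in the scene. Friction and masses are not known exactly. Their poses are not given: they have to be found in the camera images.
- clamp: Grey clamp bolted to the bench, with a toothed steel bar. Bed plate 315 x 100 mm, 12 mm thick. Origin on the table below the middle of the clamping place; x: the way the bar slides BACK (opens), y across, z up. All clamp x, y, z below are mm in this frame; bed plate x -75 to 240, top z 12.
- fixed_jaw (a point): Top middle of the fixed jaw, clamp x -46, z 46. The jaw fills x -69 to -36, is 84 wide in y and carries a spring-loaded rubber pad (face at x -25 while clamped, 76 wide, top z 45) that presses the blank against the moving jaw with about 9 N and comes out 3 mm when freed.
- bar (a joint): Slide of the toothed bar with moving jaw and post, m. 0: clamped; grows as it goes back along clamp +x; stop at 0.075 (fully back). Needs about 3 N once the pawl is up, locked by the pawl before. At 0 the jaw face is at clamp x 25, jaw and carriage reach x 71, top z 47, 80 wide; the bar behind is 22 wide, tooth tips at z 44, its tail ends at x 245.
- post_mid (a point): On the axis of the upright round push post on the moving jaw, at the black grip: clamp x 55, y 0, z 115 with the bar at 0, and moving with the bar. The grip is 20 mm across and spans z 74 to 132.
- pawl (a joint): Turn of the pawl and lever about a level pin at clamp x 195, z 54, between two cheeks (x 152 to 226, y 32 either side, top z 64), rad. 0: nose in the teeth, lever leaning 20 deg towards the blank. Grows as the lever goes back (+x): upright 0.35, stop 1.15. Let go before upright it drops back in; past 0.55 it falls on to its stop. Starting takes up to 8 N at the knob, then under 2 N.
- lever_knob (a point): Centre of the black ball knob, 28 mm across, on the pawl's round steel lever (12 mm thick), 80 mm from the pin. Clamp x 168, y 0, z 129 with the nose in the teeth; x 195, z 134 upright; x 252, z 110 thrown right back.
- blank: The clamped work: light wooden block of three glued strips, the middle one dark; 50 mm thick (x, between the jaws), 130 long (y), 72 high (z), 0.25 to 0.45 kg. Origin: centre of its underside. Stands on the bed plate, up to 15 mm off the middle along y; its upper 37 mm are clear above the jaws.
- tray: Shallow plywood tray fixed on the table, 190 mm (x) by 120 mm (y) outside, 24 mm high, walls 6 mm; origin at the centre of its underside.
- tray_in (a point): Centre of the tray's inner floor; axes as the tray: inside 178 mm along x by 108 mm along y. The blank fits with its length along the tray's x.
- cup_stack: Bystander: stack of yellow and green plastic cups, 78 mm across, 166 mm high; origin at the underside.
- foam_roll: Bystander: dark grey foam cylinder standing on end, 52 mm across, 150 mm high; origin at the underside.
- tub: Bystander: white round putty tub with a lid, 80 mm across, 55 mm high; origin at the underside.
Not all that is in view belongs to the job. Of the things shaped like the blank, the wooden one is meant. Several things have the shape of the tray; the one meant has the colours described above.

How it is judged:
By the outcome, as a careful person would: the job done as asked, in the order asked, and still so for the second after the job is handed in, with the robot touching nothing.
It also fails if it takes over 66 s, if anything falls off the work surface, if the arm or the gripper's body presses on something with over 40 N, if the wrist force passes 120 N, or if a joint passes its speed limit or range.

## Working session

There is one attempt and no reset: what is moved stays moved. The work goes in short steps, Python scripts to look and compute and a tool call to move; the robot and the scene stay as the last step left them, time stands still between calls to the robot, and variables do not carry over. Pictures are saved under pics/ and viewed, at most 10 in all, crops included, and the job is handed in when it is done.

Besides the shell and the picture viewer there is one more tool, called after ">>>" in YAML: its name, and indented under it one key for each argument. move_arm: Moves the arm, as the interface text tells. Its arguments: {"type":"object","properties":{"targets":{"type":"array"},"hand":{"type":"number"},"grip_force":{"type":"number"}},"required":["targets"]}

```bash
ls; mkdir -p pics; cat > h.py <<'E'
import numpy as np, cv2
from workcell import r
from scipy.spatial.transform import Rotation as R
def shot(n,save=None):
    d=r.get_image(n)
    if save: cv2.imwrite('pics/'+save,d['image'][:,:,::-1])
    return d
def ray(d,u,v):
    K=np.array(d['camera_matrix']);M=cv2.Rodrigues(np.array(d['rvec'],float))[0];t=np.array(d['tvec'],float).ravel()
    w=M.T@np.linalg.solve(K,[u,v,1.]);return -M.T@t,w
def onz(d,u,v,z):
    c,w=ray(d,u,v);return c+w*(z-c[2])/w[2]
def proj(d,p):
    return cv2.projectPoints(np.array(p,float).reshape(-1,1,3),np.array(d['rvec'],float),np.array(d['tvec'],float),np.array(d['camera_matrix']),None)[0].reshape(-1,2)
E
python3 - <<'E'
from h import *
import pickle
D={n:shot(n) for n in('top','scene')}
pickle.dump(D,open('d.pkl','wb'))
for n in D: cv2.imwrite(f'pics/{n}0.png',D[n]['image'][:,:,::-1]); print(n,ray(D[n],320,200))
s=r.sense();print(s)
E
```

```text
pics
top (array([ 0.37440508, -0.11744099,  1.30232018]), array([ 0.13242955,  0.01721552, -0.99107859]))
scene (array([ 1.33389008, -0.38743298,  0.71980989]), array([-0.76327293,  0.28318057, -0.58075512]))
{'clock': 0.1, 'joint_positions': array([-1.29448895,  0.42666969,  0.07387038,  1.60653139, -0.03414744,
        1.11078327, -0.06708183]), 'joint_vel': array([ 4.80879307e-04, -2.30022947e-03,  3.65072122e-04,  2.65280292e-05,
       -5.54963046e-04,  1.50869056e-03, -7.15378895e-04]), 'joint_efforts': array([ 7.26277940e-03, -9.51530600e+01,  3.77113625e+00, -4.64401889e+01,
        1.97094341e-02,  6.30985698e-03,  1.46369786e-05]), 'tcp_pos': array([0.27868505, 0.61439186, 0.2306861 ]), 'ee_rot': array([-3.14046123e+00,  4.41678967e-05,  2.71573529e+00]), 'wrist_force': array([0.34156796, 0.67239782, 0.35800927]), 'ft_torque': array([0.01440495, 0.01269539, 0.02478413]), 'grasp_force': 0.0, 'gripper_width': 0.9992039956043641}
```

View pics/top0.png

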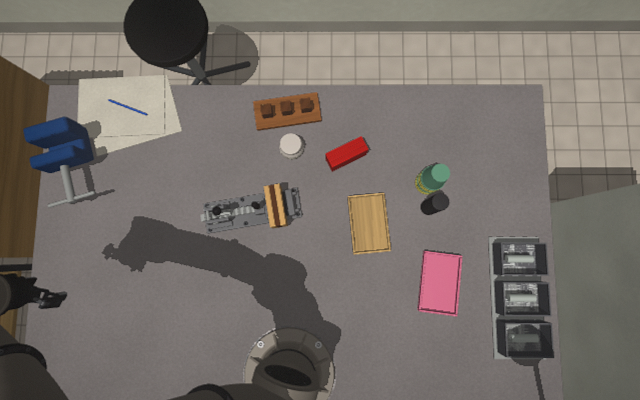

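View pics/scene0.png

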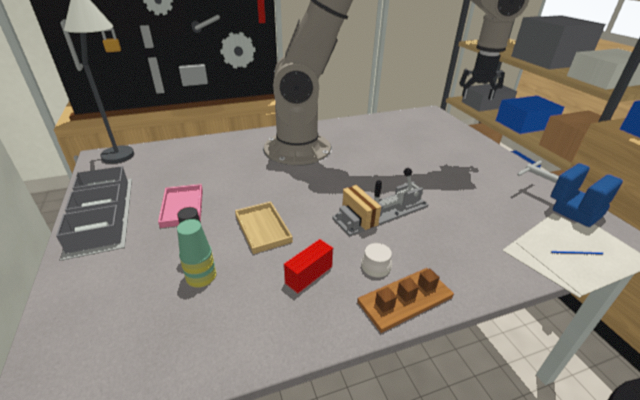

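Candidates. Blank: the striped wooden block in the clamp at top (276,205), or the red block at (347,153). I choose the striped one. Tray: plywood at (369,222), or pink at (440,282). I choose the plywood one. The tub is at (291,146), the cups at (433,177) and the foam roll at (434,203). Next I check this in one close crop.

```bash
python3 - <<'E'
from h import *
a=cv2.imread('pics/top0.png')[165:265,190:400]
b=cv2.imread('pics/scene0.png')[155:245,325:435]
A=cv2.resize(a,(630,300),interpolation=cv2.INTER_CUBIC);B=cv2.resize(b,(366,300),interpolation=cv2.INTER_CUBIC)
o=np.zeros((600,630,3),np.uint8);o[:300]=A;o[300:,:366]=B
cv2.imwrite('pics/crop1.png',o)
E
```

```text
(no output)
```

View pics/crop1.png

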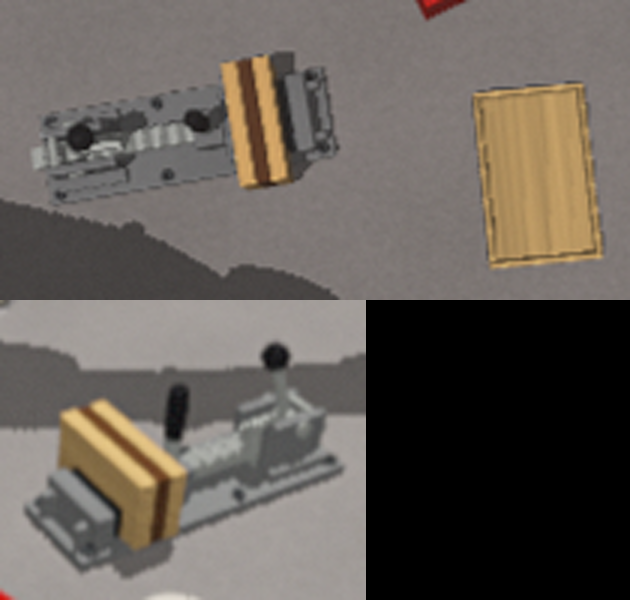

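The crop confirms the wooden striped block between the jaws. The knob is at top (217,211) and the post at (256,205). The plywood tray spans about (348,193)–(390,253).

```bash
python3 - <<'E'
from h import *
import pickle
D=pickle.load(open('d.pkl','rb'));t=D['top'];s=D['scene']
def c(u,v): return 190+u/3,165+v/3
K=onz(t,*c(79,136),.129);print('knob',K)
P=onz(t,*c(197,119),.132);print('posttop',P)
# knob triangulation
a,b=ray(t,*c(79,136));e,f=ray(s,325+275/3.327,155+57/3.333)
q=np.linalg.lstsq(np.c_[b,-f],e-a,rcond=None)[0];print('tri',a+b*q[0],e+f*q[1])
for n,p in zip('abcd',[(221,64),(270,55),(290,178),(238,188)]): print(n,onz(t,*c(*p),.084))
hsv=cv2.cvtColor(t['image'],cv2.COLOR_RGB2HSV)
m=cv2.inRange(hsv,(8,70,90),(30,255,255))
cs,_=cv2.findContours(m,cv2.RETR_EXTERNAL,cv2.CHAIN_APPROX_NONE)
for k in cs:
    if cv2.contourArea(k)>150:
        bx=cv2.boxPoints(cv2.minAreaRect(k));print(bx.tolist())
        for z in(.024,.084):print(z,np.round([onz(t,*p,z)[:2] for p in bx],4).tolist())
for nm,p,z in(('cups',(437,172),.166),('foam',(437,198),.15),('tub',(291,145),.055),('red',(347,153),.06)): print(nm,onz(t,*p,z))
E
```

```text
knob [0.49880297 0.21160464 0.129     ]
posttop [0.51596504 0.09410254 0.132     ]
tri [0.49904987 0.21225772 0.12667123] [0.4994291  0.21304143 0.12693123]
a [0.5793627  0.07936978 0.084     ]
b [0.5890263  0.02864235 0.084     ]
c [0.46131796 0.00568257 0.084     ]
d [0.45080131 0.05880548 0.084     ]
[[346.9604187011719, 195.6039581298828], [384.8811950683594, 191.81187438964844], [390.7623596191406, 250.62376403808594], [352.8415832519531, 254.4158477783203]]
0.024 [[0.56, -0.1827], [0.573, -0.3058], [0.3834, -0.3219], [0.3707, -0.2011]]
0.084 [[0.5513, -0.1797], [0.5636, -0.297], [0.3829, -0.3123], [0.3708, -0.1971]]
[[262.43243408203125, 185.59457397460938], [279.1351318359375, 182.810791015625], [286.270263671875, 225.62161254882812], [269.56756591796875, 228.4053955078125]]
0.024 [[0.5919, 0.0932], [0.6013, 0.0387], [0.4614, 0.013], [0.4522, 0.0667]]
0.084 [[0.5817, 0.0833], [0.5907, 0.0314], [0.4574, 0.0068], [0.4485, 0.058]]
[[252.04336547851562, 100.86868286132812], [317.1585388183594, 91.37272644042969], [321.4692077636719, 120.93157958984375], [256.3540344238281, 130.4275360107422]]
0.024 [[0.8802, 0.1353], [0.9137, -0.0833], [0.8109, -0.0984], [0.7778, 0.118]]
0.084 [[0.8565, 0.1234], [0.8884, -0.0849], [0.7904, -0.0993], [0.7589, 0.107]]
cups [ 0.60965806 -0.43667195  0.166     ]
foam [ 0.53573426 -0.43881937  0.15      ]
tub [ 0.71972557 -0.00102345  0.055     ]
red [ 0.69251885 -0.18129543  0.06      ]
```

>>> move_arm:
  targets:
    - {"wz":-0.119}
    - {"wz":-0.119}
    - {"wz":-0.119}
    - {"wz":-0.119}
    - {"wz":-0.118}
    - {"ty":-3.5,"tx":-1.1}
    - {"ty":-3.9,"tx":-1.2}
    - {"ty":-3.9,"tx":-1.2}
    - {"ty":-3.9,"tx":-1.2}
    - {"ty":-3.9,"tx":-1.2}
  hand: 0
  grip_force: 60

```text
invalid input
```

>>> move_arm:
  targets:
    - {"ty":-3.9,"tx":-1.2}
    - {"ty":-3.9,"tx":-1.2}
    - {"ty":-3.9,"tx":-1.2}
    - {"ty":-3.9,"tx":-1.2}
    - {"ty":-3.9,"tx":-1.2}
    - {"ty":-3.9,"tx":-1.2}
    - {"ty":-3.0,"tx":-1.1}
    - {}
    - {}
    - {}

```text
invalid input
```

```bash
cat >> h.py <<'E'
O=np.array([.5255,.043]);TH=np.deg2rad(99.5)
def cl(p):
    q=np.array(p[:2])-O;c,s=np.cos(TH),np.sin(TH)
    return np.round(np.array([c*q[0]+s*q[1],-s*q[0]+c*q[1],p[2]])*1000,1)
def st():
    s=r.sense();print('t',s['clock'],'tcp',s['tcp_pos'].round(4),'clamp',cl(s['tcp_pos']),'rot',np.rad2deg(s['ee_rot']).round(1),'F',s['wrist_force'].round(1),'w',s['gripper_width'].round(3),'j7',s['joint_positions'][6].round(2))
E
python3 -c "
from h import *
import pickle
st();d=shot('wrist','w1.png');pickle.dump(d,open('w1.pkl','wb'))"
```

```text
Traceback (most recent call last):
  File "h.py", line 20, in st
    s=r.sense();print('t',s['clock'],'tcp',s['tcp_pos'].round(4),'clamp',cl(s['tcp_pos']),'rot',np.rad2deg(s['ee_rot']).round(1),'F',s['wrist_force'].round(1),'w',s['gripper_width'].round(3),'j7',s['joint_positions'][6].round(2))
                                                                                                                                                                   ^^^^^^^^^^^^^^^^^^^^^^^^
AttributeError: 'float' object has no attribute 'round'
```

>>> move_arm:
  targets:
    - {"tx":0,"ty":0,"tz":0,"wx":0,"wy":0,"wz":-0.119}
    - {"tx":0,"ty":0,"tz":0,"wx":0,"wy":0,"wz":-0.119}
    - {"tx":0,"ty":0,"tz":0,"wx":0,"wy":0,"wz":-0.119}
    - {"tx":0,"ty":0,"tz":0,"wx":0,"wy":0,"wz":-0.119}
    - {"tx":0,"ty":0,"tz":0,"wx":0,"wy":0,"wz":-0.118}
    - {"tx":-1.1,"ty":-3.5,"tz":0,"wx":0,"wy":0,"wz":0}
    - {"tx":-1.2,"ty":-3.9,"tz":0,"wx":0,"wy":0,"wz":0}
    - {"tx":-1.2,"ty":-3.9,"tz":0,"wx":0,"wy":0,"wz":0}
    - {"tx":-1.2,"ty":-3.9,"tz":0,"wx":0,"wy":0,"wz":0}
    - {"tx":-1.2,"ty":-3.9,"tz":0,"wx":0,"wy":0,"wz":0}
  hand: 0
  grip_force: 60

```text
clock: 0.93
tcp_pos: [0.3693, 0.4342, 0.231]
ee_rot: [-3.141, -0.0, -2.973]
wrist_force: [1.7, 1.0, -0.7]
gripper_width: 0.0
grasp_force: 0.0
```

>>> move_arm:
  targets:
    - {"tx":-1.1,"ty":-3.7,"tz":0,"wx":0,"wy":0,"wz":0}
    - {"tx":-1.1,"ty":-3.7,"tz":0,"wx":0,"wy":0,"wz":0}
    - {"tx":-1.1,"ty":-3.7,"tz":0,"wx":0,"wy":0,"wz":0}
    - {"tx":-1.1,"ty":-3.7,"tz":0,"wx":0,"wy":0,"wz":0}
    - {"tx":-1.1,"ty":-3.7,"tz":0,"wx":0,"wy":0,"wz":0}
    - {"tx":-1.1,"ty":-3.7,"tz":0,"wx":0,"wy":0,"wz":0}
    - {"tx":-1.1,"ty":-3.7,"tz":0,"wx":0,"wy":0,"wz":0}
    - {"tx":-1.1,"ty":-3.7,"tz":0,"wx":0,"wy":0,"wz":0}
    - {"tx":0,"ty":0,"tz":0,"wx":0,"wy":0,"wz":0}
    - {"tx":0,"ty":0,"tz":0,"wx":0,"wy":0,"wz":0}

```text
clock: 1.77
tcp_pos: [0.5059, 0.1568, 0.2312]
ee_rot: [-3.141, -0.0, -2.978]
wrist_force: [-0.1, 1.3, -0.2]
gripper_width: -0.001
grasp_force: 0.0
```

```bash
sed -i "s/s\['gripper_width'\].round(3)/round(s['gripper_width'],3)/" h.py
python3 -c "
from h import *
import pickle
st();d=shot('wrist','w1.png');pickle.dump(d,open('w1.pkl','wb'))
print(ray(d,320,200)[0],proj(d,[.5065,.156,.2]))"
```

```text
t 1.7667 tcp [0.5059 0.1568 0.2312] clamp [115.5   0.6 231.2] rot [-180.    -0.  -170.6] F [-0.1  1.3 -0.2] w -0.001 j7 1.35
[0.43840694 0.1456175  0.37478083] [[319.73462563 231.91052169]]
```

View pics/w1.png

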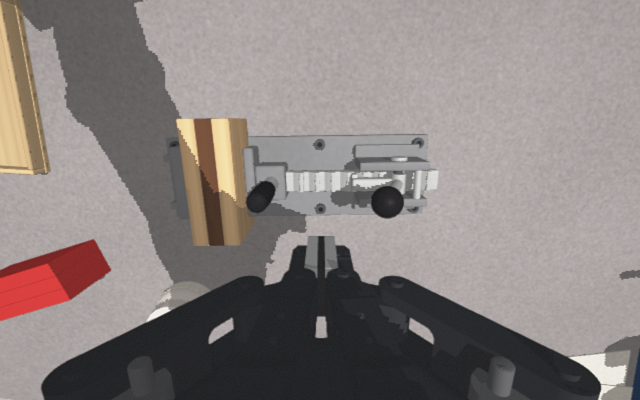

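The wrist view shows the knob centre at (387,201), the post top near (264,188), the bed plate's back edge running (247,137)–(427,134), and the blank's top at about (178..246, 118..245).

```bash
python3 - <<'E'
from h import *
import pickle
d=pickle.load(open('w1.pkl','rb'))
print('knob',cl(onz(d,387,201,.129)))
a,b=onz(d,250,137,.012),onz(d,426,134.5,.012);print('edge ang',np.rad2deg(np.arctan2(*(b-a)[1::-1])),cl(a),cl(b))
a,b=onz(d,272,216,.012),onz(d,426,214.5,.012);print('near edge ang',np.rad2deg(np.arctan2(*(b-a)[1::-1])),cl(b))
print('bolts',cl(onz(d,320,145,.012)),cl(onz(d,320,209,.012)))
for p in((195,245),(241,244),(178,119),(246,118),(212,119),(219,245)):print(p,cl(onz(d,*p,.084)))
print('post',cl(onz(d,264,188,.132)))
I=d['image'];print(I[130,170:255].tolist())
E
```

```text
knob [172.    0.3 129. ]
edge ang 100.13483414631892 [30.6 47.5 12. ] [240.7  49.9  12. ]
near edge ang 99.93871105425832 [249.9 -50.5  12. ]
bolts [114.3  37.9  12. ] [114.  -42.7  12. ]
(195, 245) [-18.3 -60.1  84. ]
(241, 244) [ 30.6 -59.1  84. ]
(178, 119) [-19.4  68.6  84. ]
(246, 118) [44.8 69.4 84. ]
(212, 119) [12.7 68.5 84. ]
(219, 245) [  7.2 -60.2  84. ]
post [ 67.6  12.7 132. ]
[[106, 101, 102], [109, 105, 104], [109, 105, 104], [105, 101, 100], [105, 101, 100], [103, 100, 98], [103, 100, 98], [122, 107, 92], [144, 122, 93], [156, 129, 96], [170, 139, 103], [233, 201, 149], [241, 218, 163], [242, 218, 164], [242, 221, 167], [243, 223, 169], [243, 223, 170], [243, 223, 169], [244, 224, 171], [243, 223, 169], [242, 220, 165], [239, 215, 161], [238, 213, 157], [236, 205, 152], [197, 158, 118], [138, 104, 77], [121, 84, 63], [121, 83, 61], [121, 82, 60], [121, 83, 62], [122, 85, 63], [122, 84, 62], [123, 84, 62], [122, 85, 62], [122, 84, 61], [121, 83, 61], [121, 83, 63], [119, 82, 60], [119, 81, 61], [121, 83, 63], [117, 80, 60], [134, 100, 74], [222, 182, 135], [240, 214, 158], [240, 217, 161], [241, 218, 163], [241, 218, 164], [241, 217, 164], [242, 221, 168], [243, 221, 167], [243, 224, 170], [244, 225, 171], [244, 225, 172], [244, 225, 171], [243, 222, 168], [241, 219, 164], [239, 215, 159], [238, 213, 157], [232, 199, 147], [201, 165, 123], [164, 135, 102], [157, 130, 97], [154, 127, 96], [148, 123, 93], [146, 122, 93], [147, 123, 92], [145, 121, 91], [147, 123, 93], [146, 121, 93], [151, 126, 95], [149, 122, 92], [148, 122, 91], [145, 120, 89], [137, 114, 86], [136, 113, 85], [136, 113, 85], [132, 110, 84], [150, 133, 118], [171, 162, 156], [176, 170, 168], [179, 171, 169], [178, 172, 171], [179, 171, 170], [181, 173, 172], [181, 174, 172]]
```

```bash
sed -i 's/^O=.*/O=np.array([.5271,.0463]);TH=np.deg2rad(100.0)/' h.py; python3 -c "
from h import *
st()"
```

```text
t 1.8167 tcp [0.5053 0.1585 0.2311] clamp [114.3   2.  231.1] rot [-180.    -0.  -170.5] F [-0.4  0.9 -0.5] w 0.002 j7 1.35
```

>>> move_arm:
  targets:
    - {"tx":0,"ty":0,"tz":2,"wx":0,"wy":0,"wz":-0.01}
    - {"tx":0,"ty":0,"tz":2.5,"wx":0,"wy":0,"wz":0}
    - {"tx":0,"ty":0,"tz":2.5,"wx":0,"wy":0,"wz":0}
    - {"tx":0,"ty":0,"tz":2.5,"wx":0,"wy":0,"wz":0}
    - {"tx":0,"ty":0,"tz":2,"wx":0,"wy":0,"wz":0}
    - {"tx":0,"ty":0.4,"tz":0.4,"wx":0,"wy":0,"wz":0}
    - {"tx":0,"ty":0.5,"tz":0,"wx":0,"wy":0,"wz":0}
    - {"tx":0,"ty":0.5,"tz":0,"wx":0,"wy":0,"wz":0}
    - {"tx":0,"ty":0.5,"tz":0,"wx":0,"wy":0,"wz":0}
    - {"tx":0,"ty":0.5,"tz":0,"wx":0,"wy":0,"wz":0}

```text
clock: 2.65
tcp_pos: [0.5014, 0.1841, 0.1136]
ee_rot: [3.141, 0.002, -2.963]
wrist_force: [0.6, -0.1, -0.0]
gripper_width: -0.001
grasp_force: 0.0
```

>>> move_arm:
  targets:
    - {"tx":0,"ty":0.6,"tz":0,"wx":0,"wy":0,"wz":0}
    - {"tx":0,"ty":0.6,"tz":0,"wx":0,"wy":0,"wz":0}
    - {"tx":0,"ty":0.7,"tz":0,"wx":0,"wy":0,"wz":0}
    - {"tx":0,"ty":0.7,"tz":0,"wx":0,"wy":0,"wz":0}
    - {"tx":0,"ty":0.7,"tz":0,"wx":0,"wy":0,"wz":0}
    - {"tx":0,"ty":0.7,"tz":0,"wx":0,"wy":0,"wz":0}
    - {"tx":0,"ty":0.7,"tz":0,"wx":0,"wy":0,"wz":0}
    - {"tx":0,"ty":0.7,"tz":0,"wx":0,"wy":0,"wz":0}
    - {"tx":0,"ty":0.7,"tz":0,"wx":0,"wy":0,"wz":0}
    - {"tx":0,"ty":0.7,"tz":0,"wx":0,"wy":0,"wz":0}

```text
clock: 3.48
tcp_pos: [0.4887, 0.2505, 0.1123]
ee_rot: [-3.142, -0.0, -2.963]
wrist_force: [-0.0, -0.2, -0.3]
gripper_width: 0.004
grasp_force: 0.0
```

```bash
python3 -c "
from h import *
st();d=shot('scene','s2.png');I=d['image'][130:250,310:450,::-1]
cv2.imwrite('pics/s2c.png',cv2.resize(I,(560,480),interpolation=cv2.INTER_CUBIC))"
```

```text
t 3.4833 tcp [0.4887 0.2505 0.1123] clamp [207.7   2.3 112.3] rot [-180.    -0.  -169.8] F [-0.  -0.2 -0.3] w 0.004 j7 1.23
```

View pics/s2c.png

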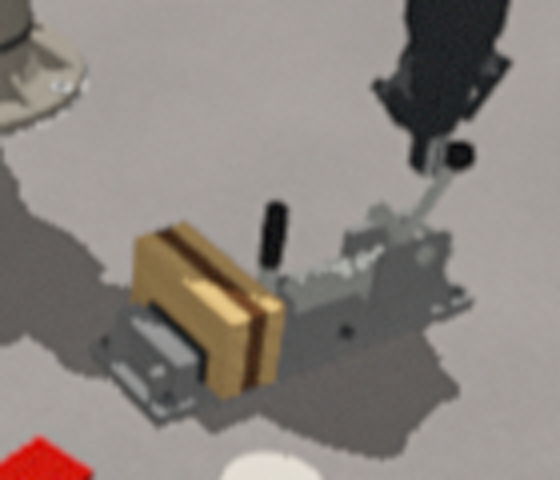

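The lever is thrown back, with the knob at crop (460,156) leaning away from the blank. I will check that it rests by itself once the finger is away. Next I go to the post.

>>> move_arm:
  targets:
    - {"tx":0,"ty":-0.5,"tz":-1.5,"wx":0,"wy":0,"wz":0}
    - {"tx":0,"ty":-1,"tz":-3,"wx":0,"wy":0,"wz":0}
    - {"tx":-0.2,"ty":-3,"tz":-1.5,"wx":0,"wy":0,"wz":0}
    - {"tx":0,"ty":-3.8,"tz":0,"wx":0,"wy":0,"wz":0}
    - {"tx":0,"ty":-3.8,"tz":0,"wx":0,"wy":0,"wz":0}
    - {"tx":0,"ty":-3.8,"tz":0,"wx":0,"wy":0,"wz":0}
    - {"tx":0,"ty":-3.7,"tz":0,"wx":0,"wy":0,"wz":0}
    - {"tx":0,"ty":0,"tz":2,"wx":0,"wy":0,"wz":0}
    - {"tx":0,"ty":0,"tz":2.5,"wx":0,"wy":0,"wz":0}
    - {"tx":0,"ty":0,"tz":1.7,"wx":0,"wy":0,"wz":0}

```text
clock: 4.37
tcp_pos: [0.5254, 0.0563, 0.109]
ee_rot: [-3.142, -0.0, -2.965]
wrist_force: [-0.5, 0.6, -0.5]
gripper_width: 0.002
grasp_force: 0.0
```

```bash
python3 -c "
from h import *
st();d=shot('wrist','w2.png');e=shot('top');I=np.hstack([d['image'][90:290,120:480],e['image'][165:265,180:310].repeat(2,0).repeat(2,1)])
cv2.imwrite('pics/c2.png',I[:,:,::-1])"
```

```text
t 4.3667 tcp [0.5254 0.0563 0.109 ] clamp [ 1.02e+01 -1.00e-01  1.09e+02] rot [-180.    -0.  -169.9] F [-0.5  0.6 -0.5] w 0.002 j7 1.63
```

View pics/c2.png

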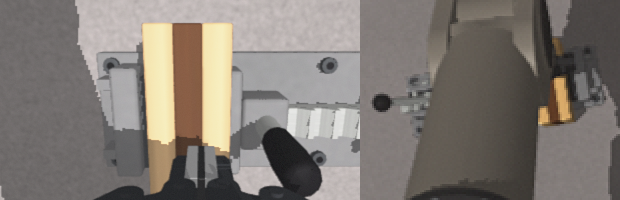

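The knob now sits at top (190,216), beyond the bed end, so the lever is on its stop. The finger stands between the blank's top and the post. Now I push.

>>> move_arm:
  targets:
    - {"tx":0,"ty":0.9,"tz":0,"wx":0,"wy":0,"wz":0}
    - {"tx":0,"ty":0.9,"tz":0,"wx":0,"wy":0,"wz":0}
    - {"tx":0,"ty":0.8,"tz":0,"wx":0,"wy":0,"wz":0}
    - {"tx":0,"ty":0.8,"tz":0,"wx":0,"wy":0,"wz":0}
    - {"tx":0,"ty":0.8,"tz":0,"wx":0,"wy":0,"wz":0}
    - {"tx":0,"ty":0.8,"tz":0,"wx":0,"wy":0,"wz":0}
    - {"tx":0,"ty":0.8,"tz":0,"wx":0,"wy":0,"wz":0}
    - {"tx":0,"ty":0.8,"tz":0,"wx":0,"wy":0,"wz":0}
    - {"tx":0,"ty":0.8,"tz":0,"wx":0,"wy":0,"wz":0}
    - {"tx":0,"ty":0.6,"tz":0,"wx":0,"wy":0,"wz":0}

```text
clock: 5.3
tcp_pos: [0.5113, 0.137, 0.1103]
ee_rot: [3.142, -0.0, -2.963]
wrist_force: [1.9, -2.6, 2.5]
gripper_width: 0.002
grasp_force: 1.8
```

>>> move_arm:
  targets:
    - {"tx":0,"ty":0.3,"tz":0,"wx":0,"wy":0,"wz":0}
    - {"tx":0,"ty":0.3,"tz":0,"wx":0,"wy":0,"wz":0}
    - {"tx":0,"ty":0.3,"tz":0,"wx":0,"wy":0,"wz":0}
    - {"tx":0,"ty":0.2,"tz":0,"wx":0,"wy":0,"wz":0}
    - {"tx":0,"ty":0.2,"tz":0,"wx":0,"wy":0,"wz":0}
    - {"tx":0,"ty":0.2,"tz":0,"wx":0,"wy":0,"wz":0}
    - {"tx":0,"ty":0,"tz":0,"wx":0,"wy":0,"wz":0}
    - {"tx":0,"ty":0,"tz":0,"wx":0,"wy":0,"wz":0}
    - {"tx":0,"ty":0,"tz":0,"wx":0,"wy":0,"wz":0}
    - {"tx":0,"ty":0,"tz":0,"wx":0,"wy":0,"wz":0}

```text
clock: 6.13
tcp_pos: [0.5086, 0.1507, 0.1102]
ee_rot: [3.141, -0.0, -2.963]
wrist_force: [0.8, 0.7, -0.2]
gripper_width: 0.003
grasp_force: 0.1
```

```bash
python3 -c "
from h import *
st();d=shot('wrist');print(cl(onz(shot('top'),190.5,216,.11)))"
```

```text
t 6.1333 tcp [0.5086 0.1507 0.1102] clamp [1.061e+02 1.000e-01 1.102e+02] rot [ 180.    -0.  -169.8] F [ 0.8  0.7 -0.2] w 0.003 j7 1.44
[2.522e+02 1.000e-01 1.100e+02]
```

The knob triangulates to clamp x 252, which is its stop. There is no stop force on the post yet, so I push further.

>>> move_arm:
  targets:
    - {"tx":0,"ty":0.2,"tz":0,"wx":0,"wy":0,"wz":0}
    - {"tx":0,"ty":0.2,"tz":0,"wx":0,"wy":0,"wz":0}
    - {"tx":0,"ty":0.1,"tz":0,"wx":0,"wy":0,"wz":0}
    - {"tx":0,"ty":0.1,"tz":0,"wx":0,"wy":0,"wz":0}
    - {"tx":0,"ty":0,"tz":0,"wx":0,"wy":0,"wz":0}
    - {"tx":0,"ty":0,"tz":0,"wx":0,"wy":0,"wz":0}
    - {"tx":0,"ty":0,"tz":0,"wx":0,"wy":0,"wz":0}
    - {"tx":0,"ty":0,"tz":0,"wx":0,"wy":0,"wz":0}
    - {"tx":0,"ty":0,"tz":0,"wx":0,"wy":0,"wz":0}
    - {"tx":0,"ty":0,"tz":0,"wx":0,"wy":0,"wz":0}

```text
clock: 7.07
tcp_pos: [0.5081, 0.1535, 0.1102]
ee_rot: [-3.139, -0.001, -2.966]
wrist_force: [2.9, -19.0, 3.5]
gripper_width: -0.001
grasp_force: 9.5
```

```bash
python3 -c "
from h import *
st();d=shot('wrist','w3.png')"
```

```text
t 7.0667 tcp [0.5081 0.1535 0.1102] clamp [1.089e+02 1.000e-01 1.102e+02] rot [-179.8   -0.  -169.9] F [  2.9 -19.    3.5] w -0.001 j7 1.42
```

View pics/w3.png

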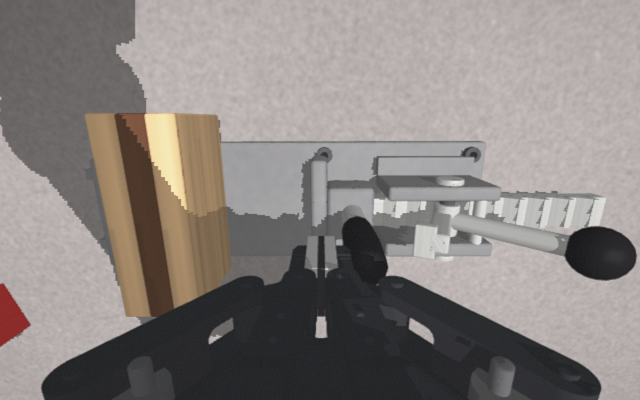

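The push met its stop at 19 N. The jaw is fully back, the lever rests back with its knob at (600,252), and the blank stands free at left. Next I retreat, open and go over the blank.

>>> move_arm:
  targets:
    - {"tx":0,"ty":-1,"tz":0,"wx":0,"wy":0,"wz":0}
    - {"tx":0,"ty":-1,"tz":-2,"wx":0,"wy":0,"wz":0}
    - {"tx":0,"ty":-2,"tz":-3,"wx":0,"wy":0,"wz":0}
    - {"tx":0,"ty":-2.5,"tz":-3,"wx":0,"wy":0,"wz":0}
    - {"tx":0.2,"ty":-2.5,"tz":-1,"wx":0,"wy":0,"wz":0}
    - {"tx":0.2,"ty":-1.6,"tz":0,"wx":0,"wy":0,"wz":0}
    - {"tx":0,"ty":0,"tz":0,"wx":0,"wy":0,"wz":0}
    - {"tx":0,"ty":0,"tz":0,"wx":0,"wy":0,"wz":0}
    - {"tx":0,"ty":0,"tz":0,"wx":0,"wy":0,"wz":0}
    - {"tx":0,"ty":0,"tz":0,"wx":0,"wy":0,"wz":0}

```text
clock: 7.95
tcp_pos: [0.5224, 0.0525, 0.2]
ee_rot: [3.141, -0.001, -2.962]
wrist_force: [-0.8, 0.2, -1.3]
gripper_width: -0.001
grasp_force: 0.0
```

>>> move_arm:
  targets:
    - {"tx":0,"ty":0,"tz":0,"wx":0,"wy":0,"wz":0}
    - {"tx":0,"ty":0,"tz":0,"wx":0,"wy":0,"wz":0}
    - {"tx":0,"ty":0,"tz":0,"wx":0,"wy":0,"wz":0}
    - {"tx":0,"ty":0,"tz":0,"wx":0,"wy":0,"wz":0}
    - {"tx":0,"ty":0,"tz":0,"wx":0,"wy":0,"wz":0}
    - {"tx":0,"ty":0,"tz":0,"wx":0,"wy":0,"wz":0}
    - {"tx":0,"ty":0,"tz":0,"wx":0,"wy":0,"wz":0}
    - {"tx":0,"ty":0,"tz":0,"wx":0,"wy":0,"wz":0}
    - {"tx":0,"ty":0,"tz":0,"wx":0,"wy":0,"wz":0}
    - {"tx":0,"ty":0,"tz":0,"wx":0,"wy":0,"wz":0}
  hand: 8.54

```text
clock: 8.78
tcp_pos: [0.5226, 0.0515, 0.2003]
ee_rot: [-3.142, -0.0, -2.964]
wrist_force: [1.1, 0.6, -0.5]
gripper_width: 1.0
grasp_force: 0.0
```

```bash
python3 -c "
from h import *
import pickle
st();d=shot('wrist','w4.png');pickle.dump(d,open('w4.pkl','wb'));cv2.imwrite('pics/w4c.png',d['image'][80:300,170:470,::-1].repeat(2,0).repeat(2,1))"
```

```text
t 8.7833 tcp [0.5226 0.0515 0.2003] clamp [  5.9   3.6 200.3] rot [-180.    -0.  -169.8] F [ 1.1  0.6 -0.5] w 1.0 j7 1.6
```

View pics/w4c.png

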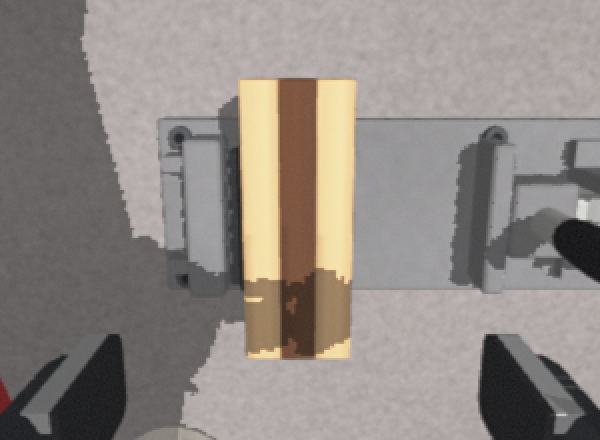

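The view is now straight over the blank. Its top-face corners in the crop are (239,80), (356,80), (352,359), (247,359), and the jaw clears on both sides.

```bash
python3 -c "
from h import *
import pickle
d=pickle.load(open('w4.pkl','rb'))
P=[onz(d,170+u/2,80+v/2,.084) for u,v in((239,80),(356,80),(352,359),(247,359))]
for p in P:print(cl(p))
c=np.mean(P,0);print(c,cl(c))
e=(P[0]+P[1]-P[2]-P[3]);print(np.rad2deg(np.arctan2(e[1],e[0])))
print('jaw right edge',cl(onz(d,170+492/2,80+215/2,.047)))
st()"
```

```text
[-20.9  70.4  84. ]
[28.5 70.5 84. ]
[ 30.1 -58.8  84. ]
[-20.4 -58.9  84. ]
[0.52063008 0.04954764 0.084     ] [ 4.3  5.8 84. ]
-169.53027064796507
jaw right edge [103.2   3.8  47. ]
t 8.8333 tcp [0.5226 0.0515 0.2003] clamp [  5.9   3.6 200.3] rot [-180.    -0.  -169.8] F [-0.2  0.2  0.4] w 1.0 j7 1.6
```

>>> move_arm:
  targets:
    - {"tx":0.2,"ty":-0.2,"tz":1.5,"wx":0,"wy":0,"wz":0}
    - {"tx":0,"ty":0,"tz":2.5,"wx":0,"wy":0,"wz":0}
    - {"tx":0,"ty":0,"tz":2.5,"wx":0,"wy":0,"wz":0}
    - {"tx":0,"ty":0,"tz":2.5,"wx":0,"wy":0,"wz":0}
    - {"tx":0,"ty":0,"tz":2,"wx":0,"wy":0,"wz":0}
    - {"tx":0,"ty":0,"tz":1.7,"wx":0,"wy":0,"wz":0}
    - {"tx":0,"ty":0,"tz":1.2,"wx":0,"wy":0,"wz":0}
    - {"tx":0,"ty":0,"tz":0.8,"wx":0,"wy":0,"wz":0}
    - {"tx":0,"ty":0,"tz":0.2,"wx":0,"wy":0,"wz":0}
    - {"tx":0,"ty":0,"tz":0,"wx":0,"wy":0,"wz":0}

```text
clock: 9.67
tcp_pos: [0.5209, 0.0491, 0.0511]
ee_rot: [-3.141, -0.001, -2.964]
wrist_force: [-0.7, 0.4, -0.5]
gripper_width: 0.997
grasp_force: 0.0
```

>>> move_arm:
  targets:
    - {"tx":0,"ty":0,"tz":0,"wx":0,"wy":0,"wz":0}
    - {"tx":0,"ty":0,"tz":0,"wx":0,"wy":0,"wz":0}
    - {"tx":0,"ty":0,"tz":0,"wx":0,"wy":0,"wz":0}
    - {"tx":0,"ty":0,"tz":0,"wx":0,"wy":0,"wz":0}
    - {"tx":0,"ty":0,"tz":0,"wx":0,"wy":0,"wz":0}
    - {"tx":0,"ty":0,"tz":0,"wx":0,"wy":0,"wz":0}
    - {"tx":0,"ty":0,"tz":0,"wx":0,"wy":0,"wz":0}
    - {"tx":0,"ty":0,"tz":0,"wx":0,"wy":0,"wz":0}
    - {"tx":0,"ty":0,"tz":0,"wx":0,"wy":0,"wz":0}
    - {"tx":0,"ty":0,"tz":0,"wx":0,"wy":0,"wz":0}
  hand: 4
  grip_force: 50

```text
clock: 10.5
tcp_pos: [0.5214, 0.0493, 0.0522]
ee_rot: [3.141, 0.001, -2.964]
wrist_force: [-1.8, -0.9, 8.2]
gripper_width: 0.571
grasp_force: 51.1
```

>>> move_arm:
  targets:
    - {"tx":0,"ty":0,"tz":-0.5,"wx":0,"wy":0,"wz":0}
    - {"tx":0,"ty":0,"tz":-1,"wx":0,"wy":0,"wz":0}
    - {"tx":0,"ty":0,"tz":-1.5,"wx":0,"wy":0,"wz":0}
    - {"tx":0,"ty":0,"tz":-1.5,"wx":0,"wy":0,"wz":0}
    - {"tx":0,"ty":0,"tz":-1.5,"wx":0,"wy":0,"wz":0}
    - {"tx":0,"ty":0,"tz":-1.5,"wx":0,"wy":0,"wz":0}
    - {"tx":0,"ty":0,"tz":-1.5,"wx":0,"wy":0,"wz":0}
    - {"tx":0,"ty":0,"tz":-1,"wx":0,"wy":0,"wz":0.041}
    - {"tx":0,"ty":0,"tz":0,"wx":0,"wy":0,"wz":0.041}
    - {"tx":0,"ty":0,"tz":0,"wx":0,"wy":0,"wz":0}

```text
clock: 11.33
tcp_pos: [0.5213, 0.0492, 0.1528]
ee_rot: [3.141, 0.002, -3.048]
wrist_force: [-1.0, 0.4, -3.3]
gripper_width: 0.579
grasp_force: 52.7
```

```bash
python3 -c "
from h import *
st();s=r.sense();p=s['tcp_pos'];print(s['grasp_force'],R.from_euler('xyz',s['ee_rot']).inv().apply(np.array([.472,-.253,.15])-p))"
```

```text
t 11.3333 tcp [0.5213 0.0492 0.1528] clamp [  3.9   5.2 152.8] rot [ 1.800e+02  1.000e-01 -1.746e+02] F [-1.   0.4 -3.3] w 0.579 j7 1.55
52.73853421211243 [ 0.07745076 -0.29628438  0.00253534]
```

>>> move_arm:
  targets:
    - {"tx":0.4,"ty":-1.4,"tz":0,"wx":0,"wy":0,"wz":0}
    - {"tx":0.8,"ty":-3,"tz":0,"wx":0,"wy":0,"wz":0}
    - {"tx":0.9,"ty":-3.5,"tz":0,"wx":0,"wy":0,"wz":0}
    - {"tx":0.9,"ty":-3.6,"tz":0,"wx":0,"wy":0,"wz":0}
    - {"tx":0.9,"ty":-3.6,"tz":0,"wx":0,"wy":0,"wz":0}
    - {"tx":0.9,"ty":-3.6,"tz":0,"wx":0,"wy":0,"wz":0}
    - {"tx":0.9,"ty":-3.5,"tz":0,"wx":0,"wy":0,"wz":0}
    - {"tx":0.9,"ty":-3.3,"tz":0,"wx":0,"wy":0,"wz":0}
    - {"tx":0.7,"ty":-2.6,"tz":0,"wx":0,"wy":0,"wz":0}
    - {"tx":0.4,"ty":-1.5,"tz":0,"wx":0,"wy":0,"wz":0}

```text
clock: 12.17
tcp_pos: [0.4713, -0.2562, 0.1517]
ee_rot: [-3.141, -0.0, -3.047]
wrist_force: [0.8, -0.3, -2.4]
gripper_width: 0.575
grasp_force: 52.8
```

```bash
python3 -c "
from h import *
import pickle
st();d=shot('wrist','w5.png');pickle.dump(d,open('w5.pkl','wb'))"
```

```text
t 12.1667 tcp [ 0.4713 -0.2562  0.1517] clamp [-288.2  107.5  151.7] rot [-180.    -0.  -174.6] F [ 0.8 -0.3 -2.4] w 0.575 j7 2.2
```

View pics/w5.png

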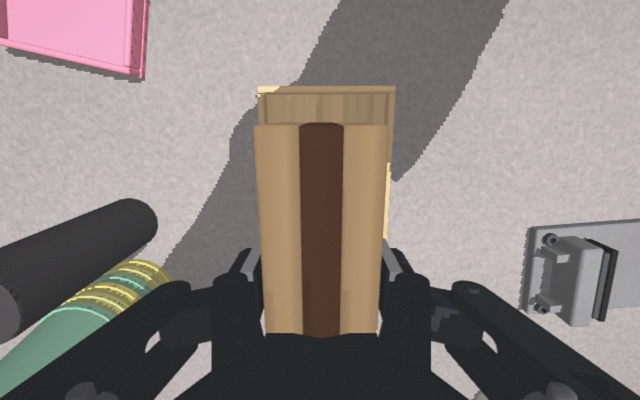

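The blank is held square above the plywood tray. The tray's rear rim corners are at (258,88) and (394,88).

```bash
python3 -c "
from h import *
import pickle
d=pickle.load(open('w5.pkl','rb'))
a,b=onz(d,257,88,.024),onz(d,395,87.5,.024);print(a,b,np.linalg.norm(a-b))
t=b-a;t/=np.linalg.norm(t);n=np.array([t[1],-t[0],0]);c=(a+b)/2+n*.095;print('centre',c,'yaw',np.rad2deg(np.arctan2(n[1],n[0])))
# blank far end top edge in hand (255..387,row124), z top ~.152+.033
print(onz(d,255,125,.185),onz(d,387,125,.185))
s=r.sense();print(R.from_euler('xyz',s['ee_rot']).inv().apply(np.array([c[0],c[1],s['tcp_pos'][2]])-s['tcp_pos']))
"
```

```text
[ 0.38347418 -0.31980601  0.024     ] [ 0.37204169 -0.20208305  0.024     ] 0.11827677300897665
centre [ 0.4723131  -0.25176195  0.024     ] yaw 5.546800695244917
[ 0.40777541 -0.28618228  0.185     ] [ 0.4033401  -0.23890456  0.185     ]
[-1.97121576e-03  6.09656971e-03 -1.15951380e-05]
```

>>> move_arm:
  targets:
    - {"tx":-0.1,"ty":0.5,"tz":0.5,"wx":0,"wy":0,"wz":0}
    - {"tx":0,"ty":0,"tz":1.5,"wx":0,"wy":0,"wz":0}
    - {"tx":0,"ty":0,"tz":1.8,"wx":0,"wy":0,"wz":0}
    - {"tx":0,"ty":0,"tz":1.8,"wx":0,"wy":0,"wz":0}
    - {"tx":0,"ty":0,"tz":1.8,"wx":0,"wy":0,"wz":0}
    - {"tx":0,"ty":0,"tz":1.3,"wx":0,"wy":0,"wz":0}
    - {"tx":0,"ty":0,"tz":0.8,"wx":0,"wy":0,"wz":0}
    - {"tx":0,"ty":0,"tz":0.4,"wx":0,"wy":0,"wz":0}
    - {"tx":0,"ty":0,"tz":0.1,"wx":0,"wy":0,"wz":0}
    - {"tx":0,"ty":0,"tz":0,"wx":0,"wy":0,"wz":0}

```text
clock: 13.05
tcp_pos: [0.4735, -0.2475, 0.0516]
ee_rot: [-3.142, 0.0, -3.045]
wrist_force: [-0.2, -0.5, -3.7]
gripper_width: 0.578
grasp_force: 52.8
```

>>> move_arm:
  targets:
    - {"tx":0,"ty":0,"tz":0.1,"wx":0,"wy":0,"wz":0}
    - {"tx":0,"ty":0,"tz":0.1,"wx":0,"wy":0,"wz":0}
    - {"tx":0,"ty":0,"tz":0.1,"wx":0,"wy":0,"wz":0}
    - {"tx":0,"ty":0,"tz":0,"wx":0,"wy":0,"wz":0}
    - {"tx":0,"ty":0,"tz":0,"wx":0,"wy":0,"wz":0}
    - {"tx":0,"ty":0,"tz":0,"wx":0,"wy":0,"wz":0}
    - {"tx":0,"ty":0,"tz":0,"wx":0,"wy":0,"wz":0}
    - {"tx":0,"ty":0,"tz":0,"wx":0,"wy":0,"wz":0}
    - {"tx":0,"ty":0,"tz":0,"wx":0,"wy":0,"wz":0}
    - {"tx":0,"ty":0,"tz":0,"wx":0,"wy":0,"wz":0}

```text
clock: 13.88
tcp_pos: [0.4733, -0.2478, 0.0483]
ee_rot: [-3.142, -0.0, -3.046]
wrist_force: [0.1, -0.1, -3.1]
gripper_width: 0.577
grasp_force: 52.8
```

>>> move_arm:
  targets:
    - {"tx":0,"ty":0,"tz":0.1,"wx":0,"wy":0,"wz":0}
    - {"tx":0,"ty":0,"tz":0.1,"wx":0,"wy":0,"wz":0}
    - {"tx":0,"ty":0,"tz":0.05,"wx":0,"wy":0,"wz":0}
    - {"tx":0,"ty":0,"tz":0,"wx":0,"wy":0,"wz":0}
    - {"tx":0,"ty":0,"tz":0,"wx":0,"wy":0,"wz":0}
    - {"tx":0,"ty":0,"tz":0,"wx":0,"wy":0,"wz":0}
    - {"tx":0,"ty":0,"tz":0,"wx":0,"wy":0,"wz":0}
    - {"tx":0,"ty":0,"tz":0,"wx":0,"wy":0,"wz":0}
    - {"tx":0,"ty":0,"tz":0,"wx":0,"wy":0,"wz":0}
    - {"tx":0,"ty":0,"tz":0,"wx":0,"wy":0,"wz":0}

```text
clock: 14.72
tcp_pos: [0.4733, -0.2478, 0.0462]
ee_rot: [3.141, 0.0, -3.046]
wrist_force: [-3.5, 1.8, 8.5]
gripper_width: 0.579
grasp_force: 54.0
```

The blank has touched down: the force went from -3 to +8.5 N. Now I release and rise.

>>> move_arm:
  targets:
    - {"tx":0,"ty":0,"tz":0,"wx":0,"wy":0,"wz":0}
    - {"tx":0,"ty":0,"tz":0,"wx":0,"wy":0,"wz":0}
    - {"tx":0,"ty":0,"tz":0,"wx":0,"wy":0,"wz":0}
    - {"tx":0,"ty":0,"tz":0,"wx":0,"wy":0,"wz":0}
    - {"tx":0,"ty":0,"tz":0,"wx":0,"wy":0,"wz":0}
    - {"tx":0,"ty":0,"tz":0,"wx":0,"wy":0,"wz":0}
    - {"tx":0,"ty":0,"tz":0,"wx":0,"wy":0,"wz":0}
    - {"tx":0,"ty":0,"tz":0,"wx":0,"wy":0,"wz":0}
    - {"tx":0,"ty":0,"tz":0,"wx":0,"wy":0,"wz":0}
    - {"tx":0,"ty":0,"tz":0,"wx":0,"wy":0,"wz":0}
  hand: 7.8

```text
clock: 15.55
tcp_pos: [0.4732, -0.2478, 0.0458]
ee_rot: [-3.142, -0.0, -3.045]
wrist_force: [0.3, 0.2, -1.2]
gripper_width: 0.914
grasp_force: 0.0
```

>>> move_arm:
  targets:
    - {"tx":0,"ty":0,"tz":-0.8,"wx":0,"wy":0,"wz":0}
    - {"tx":0,"ty":0,"tz":-1.5,"wx":0,"wy":0,"wz":0}
    - {"tx":0,"ty":0,"tz":-2,"wx":0,"wy":0,"wz":0}
    - {"tx":0,"ty":0,"tz":-2.5,"wx":0,"wy":0,"wz":0}
    - {"tx":0,"ty":0,"tz":-2.5,"wx":0,"wy":0,"wz":0}
    - {"tx":0,"ty":0,"tz":-2.5,"wx":0,"wy":0,"wz":0}
    - {"tx":0,"ty":0,"tz":-2,"wx":0,"wy":0,"wz":0}
    - {"tx":0,"ty":0,"tz":-1,"wx":0,"wy":0,"wz":0}
    - {"tx":0,"ty":0,"tz":0,"wx":0,"wy":0,"wz":0}
    - {"tx":0,"ty":0,"tz":0,"wx":0,"wy":0,"wz":0}

```text
clock: 16.38
tcp_pos: [0.4733, -0.2476, 0.1939]
ee_rot: [-3.142, 0.001, -3.045]
wrist_force: [-0.1, 0.3, 0.1]
gripper_width: 0.911
grasp_force: 0.0
```

```bash
python3 -c "
from h import *
st();d=shot('wrist');s=shot('scene')
cv2.imwrite('pics/fin.png',np.vstack([d['image'][50:350],s['image'][120:320]])[:,:,::-1])"
```

```text
t 16.3833 tcp [ 0.4733 -0.2476  0.1939] clamp [-280.1  104.1  193.9] rot [-180.     0.  -174.5] F [-0.1  0.3  0.1] w 0.911 j7 2.16
```

View pics/fin.png

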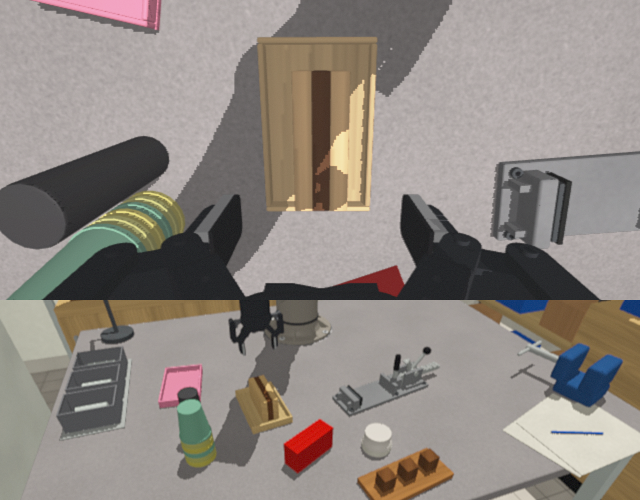

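The blank stands upright inside the tray (wrist view, about (322,140)). The clamp is open with its lever back, and the cups, roll and tub are unmoved.

```bash
python3 -c "
from workcell import r
print(r.finish_job())"
```

```text
the job is handed in; nothing more can be done
None
```

I handed the job in at about 16 s: pawl lever back on its stop, clamp bar fully back, wooden blank set down upright in the plywood tray, and cups, foam roll and tub left where they were.

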